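# Draw a two-part transit case together with its cam latch

## Robot

A 6-joint arm with a two-finger parallel gripper is mounted at the origin on a cart in front of the work surface, level with it; the furniture and walls round the work are solid. World frame = base frame: x ahead of the robot, y to its left, z up, the work surface at z = 0. Lengths are in m, angles in rad, forces in N, time in s.
With the tool pointing down it reaches from about 0.25 to 0.725 m from the base axis. Payload 9.7 kg.
Tool frame: the origin (TCP) lies midway between the tips of the shut fingers; the grasp point (between the pads) lies 19 mm behind it; z points along the fingers, x is the direction in which the jaws open and shut, and the axes are right-handed (so a half turn about z gives the same grasp; the last joint's range is limited). The gripper opens to 85 mm and grips with 20 to 120 N. Pads are 22 mm wide; open, the fingers measure 114 mm over their backs; the gripper's body (76 mm by 85 mm) begins 54 mm behind the grasp point. The pads swing forward as they close: fully open they stand 13 mm farther back than shut.
Start: joints at [-1.283, 0.087, 0.176, 1.66, 0, 1.571], TCP at [0.156, -0.527, 0.194] pointing down, gripper open.
Joint ranges: [-3.13, 3.13], [-0.85, 1.81], [-1.15, 1.24], [-2.2, 2.28], [-1.44, 1.52], [-3.14, 3.14]. Speed limits (rad/s): [2.22, 2.22, 2.57, 3.14, 3.14, 3.14].

## Interface

Orientations are given as a unit quaternion [w, x, y, z].
In Python, from bench import telemetry, vision, order gives the robot as it stands.
- The arm moves only by the tool carry_out, never from a script. Its arguments are lists of equal length, an entry for each row: "gripper": the closure, from 0 (fully open) to 1 (shut); "delta_pos": the shift along the tool's x, y, z in m, a list of three; "turn": the turn, a rotation vector about the tool's x, y, z in degrees, a list of three. A call has 1 to 10 rows; each row shifts and turns the commanded pose from where the row before left it, along the tool's axes as they then stand; what a row does not reach is not made up. A row lasts 1/10 s, in which the tool goes at most 50 mm and 8.59 degrees, less where a joint would pass 70% of its speed; a pose out of reach is approached as far as the arm can. A call with a gripper value outside its range is refused whole. The fingers move at their own pace and stop on an object; "grip_force" is the grip in N (left out, the last holds). Time passes only in rows, so rows that do not move let the fingers close. It gives the time, the measured TCP pose, the force and the opening at its end, in the units of the state.
- telemetry.sense(): the state, without advancing time (a new reading comes with each control period).
- vision.snapshot(name): name is "side" or "top" or "wrist"; returns a dict with "color" (480x640x3 uint8, red, green, blue), "depth" (480x640 float32, m along the optical axis (not along the pixel's ray), 0 where there is no reading), "fx", "fy", "cx", "cy" (pixels), "cam_to_world" (4x4, takes a point from camera to world coordinates); the wrist camera has in their place "tool_from_camera" (4x4, takes a point from camera to tool coordinates, whose origin is the TCP and whose axes are the tool frame's). Camera axes: x right, y up, looking along -z (the intrinsics and any distortion apply to the point x, -y, -z); pixel columns grow to the right and rows downward; lengths in m; the calibration is good to about 2 mm. The wrist camera is an equidistant fisheye: a pixel r from the principal point sees the ray r / f radians off the axis. A picture is of the moment at which its call begins: read the wrist's pose just before it.
- order.sign_off(): hands the job in, once; it reports no verdict.
The state is a dict: "time_s": time; "qpos": joint angles; "joint_velocities": joint speeds; "effort": joint torques, N m; "tcp_pos": TCP position; "orientation": TCP orientation; "contact_force": force on the tool from outside, world axes, zero at the start; "wrist_torque": the same for the moment, N m; "finger_gap": finger opening in m.
Only numpy, scipy, OpenCV 4.12 (cv2) and the standard library are available. Lean on these libraries where they do the work, as an engineer would, in place of code of your own. Each camera call takes 0.05 s, during which the arm holds its last target.

## Task

The two halves of the plywood transit case stand apart in their cradle. Slide the loose half up against the sprung buffers of the fixed half, then turn the cam lever its full quarter turn so that its hook catches the pin and draws the seam tight. Let go and leave the case latched, both halves flat in the cradle.

Things in the scene. Friction and masses are not known exactly. Their poses are not given: they have to be found in the camera images.
- cradle: Fixed cradle on the bench: grey plate 300 x 156 x 10 mm, x = -190 to +110 mm, with two wooden side rails (tops 28 mm above the bench) that guide the loose half with 2 mm play each side. Origin on the bench under the middle of the seam; +x points from the seam into the fixed half, which is plywood with aluminium edges, x = 0 to 105 mm, 120 mm wide, top 70 mm above the bench.
- fixed_face (a point): Middle of the fixed half's seam face, 42 mm above the bench, axes as the cradle's. Two rubber buffers stand 6 mm out of this face, 35 mm to either side and 58 mm above the bench; they push back with 2 N in all when first touched and 5.5 N when pressed flush.
- half_grip (a point): Grip point in the wooden block on top of the loose half. The block is 20 mm thick along the sliding direction, 70 mm wide across it, 70 to 108 mm above the bench; this point is 95 mm above the bench, 100 mm back from the half's seam face. +x is the way it slides shut. The loose half (plywood box 130 x 120 x 60 mm, 0.48 to 0.78 kg) stands free on the cradle's plate.
- half_face (a point): Lower edge, middle, of the loose half's seam face, 10 mm above the bench. Its x in the cradle's frame is minus the gap between the halves (0 = shut; 18 to 45 mm apart at the start). Let go near the fixed half, it may spring back to a gap of at most 6 mm, which the hook still catches.
- keeper_pin (a point): Near the top of the upright steel pin (10 mm thick, top 90 mm above the bench) on the loose half, 10 mm behind its seam face. The hook catches it when the gap is under about 12 mm.
- cam_lever (a joint): Cam latch, rad: 0 = open (lever across the case, to the cradle's -y), 1.57 = closed, at its stop (lever along the cradle's +x, away from the seam). Grows anticlockwise seen from above; starts at 0 to 0.1. Its hook, a bent 10 mm bar (reach 73 mm, top 87 mm above the bench), passes behind the pin, draws it in until 1.3 and then holds by itself. Takes up to about 0.5 N m.
- cam_axis (a point): Point on the cam's upright turning axis, 106 mm above the bench, in the middle of the fixed half's width, 35 mm from the seam. Axes are the cradle's. Mind the blue-framed raised shelf to the left of the work: its front posts and cross bar stand at x = 0.645 m, y = 0.06 to 0.42 m, up to 0.33 m high.
- lever_grip (a point): Grip point on the cam lever, 42 mm out from the turning axis, 106 mm above the bench. It turns with the lever; its -y points outward along the lever. The lever is a dark steel bar 14 mm thick, 93 to 117 mm above the bench, from 14 mm behind the axis to 68 mm out; below its outer part is only the case's top at 70 mm.

How it is judged:
By the outcome, as a careful person would: the job done as asked, in the order asked, and still so for the second after the job is handed in, with the robot touching nothing.
It also fails if it takes over 45 s, if anything falls off the work surface, if the arm or the gripper's body presses on something with over 40 N, if the wrist force passes 120 N, or if a joint passes its speed limit or range.

## Working session

There is one attempt and no reset: what is moved stays moved. The work goes in short steps, Python scripts to look and compute and a tool call to move; the robot and the scene stay as the last step left them, time stands still between calls to the robot, and variables do not carry over. Pictures are saved under pics/ and viewed, and the job is handed in when it is done.

Besides the shell and the picture viewer there is one more tool, called as name(argument=value, ...), one argument or row to a line, values as JSON. carry_out: Moves the arm, as the interface text tells. Its arguments: {"type":"object","properties":{"gripper":{"type":"array"},"delta_pos":{"type":"array"},"turn":{"type":"array"},"grip_force":{"type":"number"}},"required":["gripper","delta_pos","turn"]}

```bash
mkdir -p pics; ls
cat > h.py <<'E'
import numpy as np,cv2
from bench import telemetry,vision,order
def snap(n,f):
    s=vision.snapshot(n); np.savez('pics/'+f+'.npz',**s); cv2.imwrite('pics/'+f+'.png',s['color'][:,:,::-1]); return s
def ld(f): return dict(np.load('pics/'+f+'.npz'))
def px(s,u,v,d=None,z=None):
    T=s['cam_to_world']; r=np.array([(u-s['cx'])/s['fx'],-(v-s['cy'])/s['fy'],-1.])
    if z is not None:
        w=T[:3,:3]@r; k=(z-T[2,3])/w[2]; return T[:3,3]+k*w
    if d is None: d=s['depth'][int(v),int(u)]
    return (T@np.append(r*d,1))[:3]
E
python3 - <<'E'
from h import *
for n in('top','side'):
    s=snap(n,n+'0'); print(n,s['fx'],s['cx'],s['cy'],s['cam_to_world'].round(3),[k for k in s])
t=telemetry.sense(); print(t)
E
```

```text
pics
top 497.8902736051941 324.64814637732565 236.31496216108548 [[-0.016  0.99  -0.142  0.402]
 [-1.    -0.018 -0.006 -0.141]
 [-0.009  0.142  0.99   0.948]
 [ 0.     0.     0.     1.   ]] ['color', 'depth', 'fx', 'fy', 'cx', 'cy', 'cam_to_world']
side 522.1710276196003 333.3571246653354 246.78486934219723 [[-1.    -0.004  0.026  0.529]
 [ 0.025 -0.448  0.894  0.621]
 [ 0.008  0.894  0.448  0.453]
 [ 0.     0.     0.     1.   ]] ['color', 'depth', 'fx', 'fy', 'cx', 'cy', 'cam_to_world']
{'time_s': 0.1, 'qpos': array([-1.28299917e+00,  8.74053820e-02,  1.75210369e-01,  1.65979342e+00,
       -6.89412905e-06,  1.57075007e+00]), 'joint_velocities': array([-0.00092207,  0.00091535,  0.00273145, -0.00085018,  0.00014405,
        0.00065588]), 'effort': array([-2.31559025e-03, -5.21560299e+01,  4.65655196e+01,  1.60386111e-02,
       -1.66335171e-04,  1.05901182e-05]), 'tcp_pos': array([ 0.1560397 , -0.52714164,  0.19315228]), 'orientation': array([-3.53924832e-04,  8.01213011e-01, -5.98378941e-01, -4.79610242e-04]), 'contact_force': array([-0.40899827,  0.33523559,  0.53477198]), 'wrist_torque': array([ 0.08499059, -0.01835371,  0.02132113]), 'finger_gap': 0.08514585775279605}
```

View pics/top0.png

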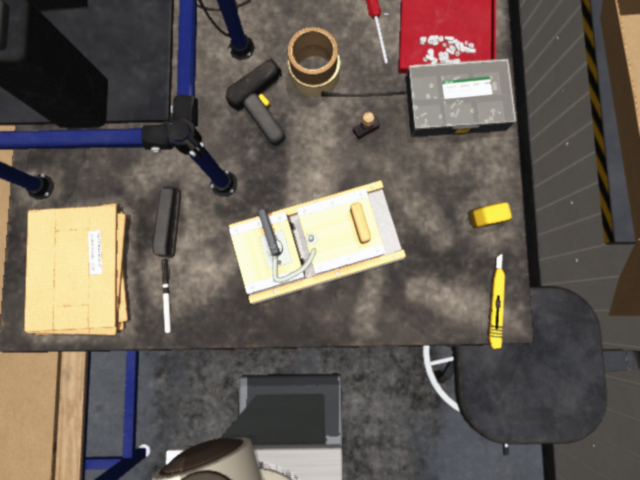

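View pics/side0.png

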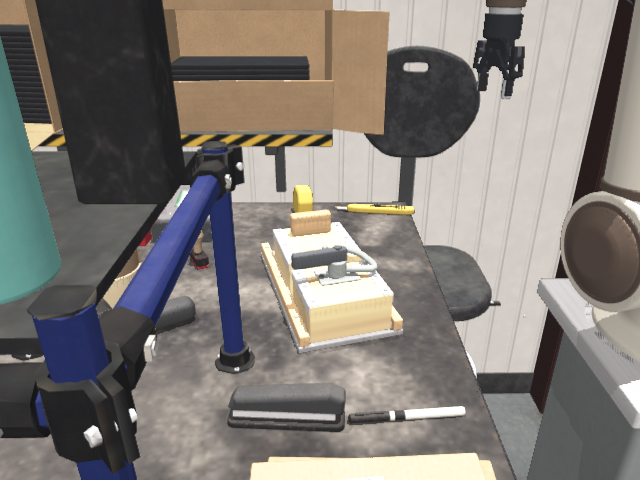

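Run:
```python
from h import *
s=ld('top0'); c=s['color'][170:310,215:415,::-1]
cv2.imwrite('pics/crop0.png',cv2.resize(c,None,fx=4,fy=4,interpolation=cv2.INTER_CUBIC))
```

```text
(no output)
```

View pics/crop0.png

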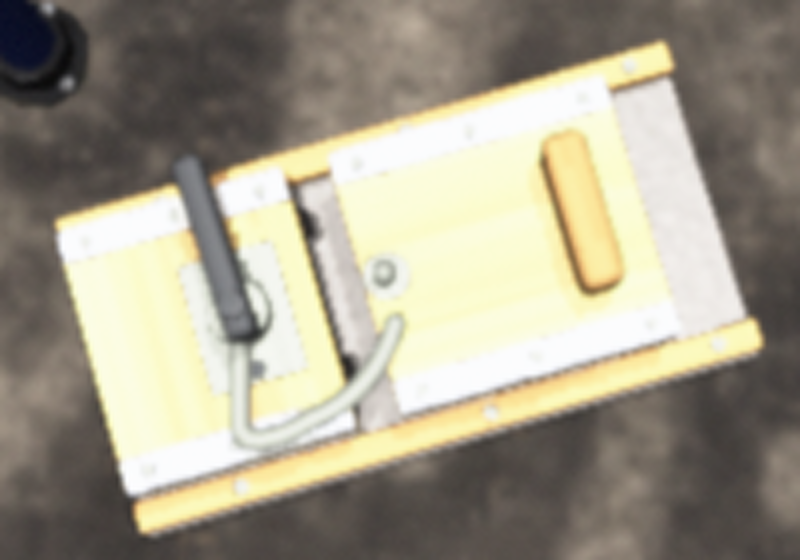

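```bash
cat >> h.py <<'E'
def cp(s,u,v,z): return px(s,u/4+215-.375,v/4+170-.375,z=z)
E
python3 - <<'E'
from h import *
s=ld('top0')
P={k:cp(s,*v) for k,v in dict(fl=(58,235,.07),fr=(126,492,.07),sl=(285,170,.07),sr=(355,432,.07),ll=(330,155,.07),lr=(396,412,.07),bl=(606,78,.07),br=(680,335,.07),block=(582,212,.108),bt=(563,130,.108),bb=(602,290,.108),lt=(185,157,.117),lb=(242,340,.117),pin=(383,271,.09)).items()}
for k,v in P.items(): print(k,v.round(4))
d=lambda a,b:print(a,b,np.linalg.norm(P[a]-P[b]).round(4),np.degrees(np.arctan2(*(P[b]-P[a])[[1,0]])).round(2))
for a in ['fl fr','sl sr','ll lr','bl br','sl fl','sr fr','bl ll','br lr','bt bb','lb lt','bl fl','br fr']: d(*a.split())
# depth checks
for u,v in [(582,212),(480,250),(330,330),(215,250),(383,271)]:
    print(u,v,px(s,round(u/4+215),round(v/4+170)).round(4))
E
```

```text
fl [0.5447 0.0348 0.07  ]
fr [0.43   0.0037 0.07  ]
sl [ 0.5724 -0.0668  0.07  ]
sr [ 0.4545 -0.097   0.07  ]
ll [ 0.5789 -0.0871  0.07  ]
lr [ 0.463  -0.1152  0.07  ]
bl [ 0.612  -0.2119  0.07  ]
br [ 0.4949 -0.2413  0.07  ]
block [ 0.5444 -0.1969  0.108 ]
bt [ 0.5803 -0.1897  0.108 ]
bb [ 0.5107 -0.2045  0.108 ]
lt [ 0.5696 -0.0283  0.117 ]
lb [ 0.491  -0.0524  0.117 ]
pin [ 0.523  -0.1109  0.09  ]
fl fr 0.1189 -164.83
sl sr 0.1217 -165.63
ll lr 0.1192 -166.37
bl br 0.1207 -165.88
sl fl 0.1054 105.25
sr fr 0.1037 103.71
bl ll 0.1291 104.85
br lr 0.1301 104.2
bt bb 0.0712 -167.99
lb lt 0.0822 17.02
bl fl 0.2557 105.26
br fr 0.2535 104.85
582 212 [ 0.5443 -0.1969  0.1053]
480 250 [ 0.5352 -0.1543  0.0671]
330 330 [ 0.5068 -0.0843  0.0097]
215 250 [ 0.5297 -0.042   0.1163]
383 271 [ 0.5219 -0.112   0.0903]
```

```bash
cat >> h.py <<'E'
from scipy.spatial.transform import Rotation as R
YAW=np.radians(104.6); EX=np.array([np.cos(YAW),np.sin(YAW),0]); EY=np.array([-np.sin(YAW),np.cos(YAW),0]); O=np.array([.5136,-.0821,0])
def cw(x,y,z): return O+x*EX+y*EY+[0,0,z]
def plan(tgt,yaw=-75.4):
    t=telemetry.sense(); q=t['orientation']; r=R.from_quat([q[1],q[2],q[3],q[0]])
    a=np.radians(yaw); T=np.array([[np.cos(a),np.sin(a),0],[np.sin(a),-np.cos(a),0],[0,0,-1]])
    d=np.asarray(tgt)-t['tcp_pos']
    print('rotvec deg(tool)',np.degrees((r.inv()*R.from_matrix(T)).as_rotvec()).round(2))
    print('delta tool now',r.inv().apply(d).round(4),'delta after rot',(T.T@d).round(4))
    p=t['tcp_pos']-O; print('t',t['time_s'],'tcp cradle',(p@EX).round(4),(p@EY).round(4),p[2].round(4),'F',t['contact_force'].round(2),'M',t['wrist_torque'].round(2),'gap',t['finger_gap'],'q',t['qpos'].round(2))
E
python3 - <<'E'
from h import *
print(cw(-.1205,0,.17)); plan(cw(-.1200,0,.17))
E
```

```text
[ 0.54397436 -0.19870896  0.17      ]
rotvec deg(tool) [0.   0.07 1.89]
delta tool now [-0.2053 -0.4652  0.0234] delta after rot [-0.2205 -0.4582  0.0232]
t 0.1 tcp cradle -0.3405 0.4582 0.1932 F [-0.41  0.34  0.53] M [ 0.08 -0.02  0.02] gap 0.08514585775279605 q [-1.28  0.09  0.18  1.66 -0.    1.57]
```

carry_out(
  gripper=[0, 0, 0, 0, 0, 0, 0, 0, 0, 0],
  delta_pos=[
    [0, 0, 0],
    [-0.01, -0.02, 0],
    [-0.016, -0.033, 0],
    [-0.016, -0.033, 0],
    [-0.016, -0.033, 0],
    [-0.016, -0.033, 0],
    [-0.016, -0.033, 0],
    [-0.016, -0.033, 0],
    [-0.016, -0.033, 0],
    [-0.016, -0.033, 0],
  ],
  turn=[
    [0, 0, 1.9],
    [0, 0, 0],
    [0, 0, 0],
    [0, 0, 0],
    [0, 0, 0],
    [0, 0, 0],
    [0, 0, 0],
    [0, 0, 0],
    [0, 0, 0],
    [0, 0, 0],
  ],
)

```text
time_s: 1.1
tcp_pos: [0.3971, -0.3211, 0.1935]
orientation: [0.0, 0.791, -0.612, -0.0]
contact_force: [0.3, -0.9, -0.3]
finger_gap: 0.0855
```

Run:
```python
from h import *
plan(cw(-.1200,0,.17))
```

```text
rotvec deg(tool) [ 0.02  0.02 -0.01]
delta tool now [-0.0819 -0.173   0.0235] delta after rot [-0.0819 -0.173   0.0235]
t 1.1 tcp cradle -0.2019 0.173 0.1935 F [ 0.35 -0.92 -0.28] M [-0.05  0.01  0.02] gap 0.08546308858357966 q [-0.68 -0.01  0.08  1.66 -0.    2.21]
```

carry_out(
  gripper=[0, 0, 0, 0, 0, 0, 0, 0, 0, 0],
  delta_pos=[
    [-0.016, -0.033, 0],
    [-0.016, -0.033, 0],
    [-0.015, -0.033, 0],
    [-0.015, -0.033, 0.005],
    [-0.01, -0.023, 0.01],
    [-0.006, -0.012, 0.009],
    [0, 0, 0],
    [0, 0, 0],
    [0, 0, 0],
    [0, 0, 0],
  ],
  turn=[
    [0, 0, 0],
    [0, 0, 0],
    [0, 0, 0],
    [0, 0, 0],
    [0, 0, 0],
    [0, 0, 0],
    [0, 0, 0],
    [0, 0, 0],
    [0, 0, 0],
    [0, 0, 0],
  ],
)

```text
time_s: 2.1
tcp_pos: [0.5376, -0.2056, 0.1705]
orientation: [-0.0, 0.791, -0.612, 0.0]
contact_force: [0.5, 0.4, -0.3]
finger_gap: 0.0851
```

Run:
```python
from h import *
plan(cw(-.1200,0,.082))
snap('wrist','w1'); snap('side','s1'); snap('top','t1')
```

```text
rotvec deg(tool) [-0.04 -0.04 -0.09]
delta tool now [-0.0057 -0.0078  0.0885] delta after rot [-0.0056 -0.0079  0.0885]
t 2.1 tcp cradle -0.1256 0.0079 0.1705 F [ 0.47  0.38 -0.26] M [-0.01 -0.03  0.02] gap 0.08508903736059432 q [-0.37  0.14  0.19  1.62 -0.    2.52]
```

View pics/w1.png

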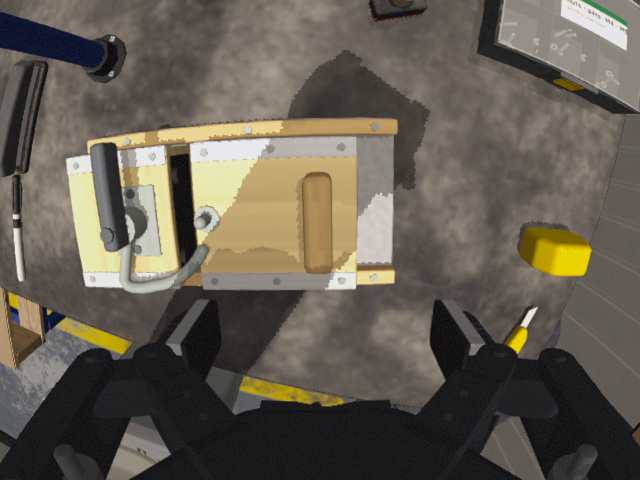

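View pics/s1.png

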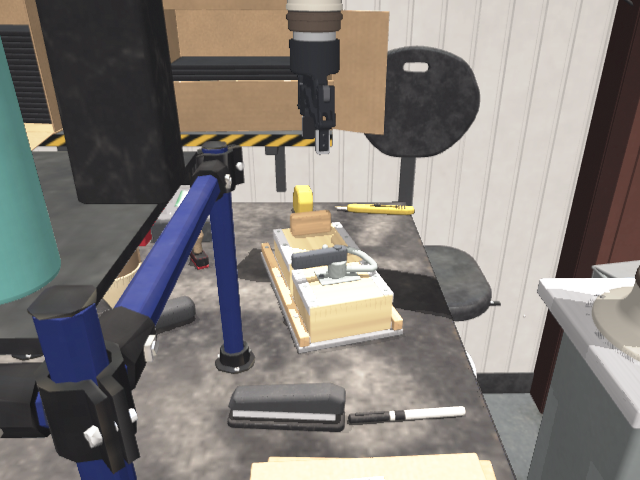

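```bash
cat >> h.py <<'E'
def wpx(s,u,v,pos,q,z):
    dx,dy=u-s['cx'],v-s['cy']; rr=np.hypot(dx,dy); th=rr/s['fx']
    ray=np.array([np.sin(th)*dx/rr,-np.sin(th)*dy/rr,-np.cos(th)])
    M=s['tool_from_camera']; r=R.from_quat([q[1],q[2],q[3],q[0]])
    c=r.apply(M[:3,3])+pos; w=r.apply(M[:3,:3]@ray); return c+w*(z-c[2])/w[2]
def cr(p): p=p-O; return np.array([p@EX,p@EY,p[2]]).round(4)
E
python3 - <<'E'
from h import *
t=telemetry.sense(); s=ld('w1'); pos,q=t['tcp_pos'],t['orientation']; print(pos)
for n,u,v,z in [('block c',317,222,.108),('block top',317,172,.108),('block bot',317,273,.108),('bl',303,222,.108),('br',331,222,.108),('seamtop loose',191,138,.07),('pin',206,217,.09),('lever axis',108,235,.117),('lever tip',104,146,.117),('lever L',96,190,.117),('lever R',118,190,.117)]:
    print(n,cr(wpx(s,u,v,pos,q,z)))
E
```

```text
[ 0.53787617 -0.20529489  0.1702662 ]
block c [-0.1218 -0.0062  0.108 ]
block top [-0.122  -0.0397  0.108 ]
block bot [-0.1215  0.0301  0.108 ]
bl [-0.1124 -0.0062  0.108 ]
br [-0.1312 -0.0062  0.108 ]
seamtop loose [-0.023  -0.0657  0.07  ]
pin [-0.039  -0.0066  0.09  ]
lever axis [ 0.0322 -0.0004  0.117 ]
lever tip [ 0.0281 -0.0651  0.117 ]
lever L [ 0.0384 -0.0341  0.117 ]
lever R [ 0.0186 -0.0331  0.117 ]
```

carry_out(
  gripper=[0, 0, 0, 0.3, 0.3, 0.3, 0.3],
  delta_pos=[
    [-0.005, -0.008, 0.01],
    [0, 0, 0.02],
    [0, 0, 0.02],
    [0, 0, 0.02],
    [0, 0, 0.015],
    [0, 0, 0.007],
    [0, 0, 0],
  ],
  turn=[
    [0, 0, 0],
    [0, 0, 0],
    [0, 0, 0],
    [0, 0, 0],
    [0, 0, 0],
    [0, 0, 0],
    [0, 0, 0],
  ],
  grip_force=30,
)

```text
time_s: 2.95
tcp_pos: [0.5442, -0.1975, 0.0767]
orientation: [0.0, 0.791, -0.612, -0.001]
contact_force: [-0.9, -0.3, -0.1]
finger_gap: 0.0598
```

Run:
```python
from h import *
plan(cw(-.1210,0,.078))
snap('wrist','w2')
```

```text
rotvec deg(tool) [ 0.07  0.05 -0.  ]
delta tool now [ 0.0016  0.0006 -0.0013] delta after rot [ 0.0016  0.0006 -0.0013]
t 2.95 tcp cradle -0.1194 -0.0006 0.0767 F [-0.89 -0.29 -0.13] M [ 0.02  0.04 -0.01] gap 0.05977746699735423 q [-0.35  0.14  0.01  1.44  0.    2.54]
```

View pics/w2.png

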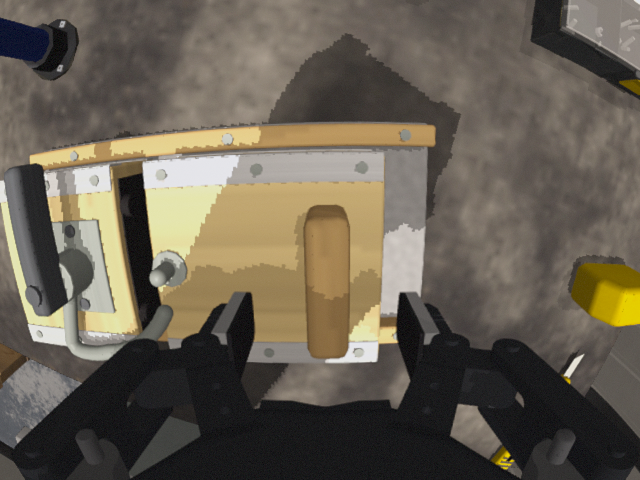

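Run:
```python
from h import *
s=ld('w2'); M=np.linalg.inv(s['tool_from_camera'])
for p in [(0,0,0),(0,0,-.019),(.03,0,-.019),(-.03,0,-.019),(.03,.011,-.019),(.03,-.011,-.019)]:
    c=(M@np.append(p,1))[:3]; th=np.arctan2(np.hypot(c[0],c[1]),-c[2]); d=c[:2]/np.hypot(c[0],c[1])
    print(p,s['cx']+s['fx']*th*d[0],s['cy']-s['fx']*th*d[1])
t=telemetry.sense();pos,q=t['tcp_pos'],t['orientation']
for a in [(327,212,.108),(327,354,.108),(327,283,.108)]: print(cr(wpx(s,*a,pos,q,a[2])) if 0 else cr(wpx(s,a[0],a[1],pos,q,a[2])))
print(s['tool_from_camera'].round(3))
```

```text
(0, 0, 0) 321.5346633940354 274.39029951603817
(0, 0, -0.019) 321.16333799983397 288.70994031609706
(0.03, 0, -0.019) 384.4815427447819 288.3284828129407
(-0.03, 0, -0.019) 258.0725945504721 288.1993601253078
(0.03, 0.011, -0.019) 383.15404771336927 309.1267899996748
(0.03, -0.011, -0.019) 385.734735927692 266.5048777379101
[-0.1224 -0.0397  0.108 ]
[-0.1225  0.0283  0.108 ]
[-0.1224 -0.0084  0.108 ]
[[ 1.    -0.     0.001  0.002]
 [ 0.    -0.962 -0.273 -0.068]
 [ 0.001  0.273 -0.962 -0.18 ]
 [ 0.     0.     0.     1.   ]]
```

carry_out(
  gripper=[0.4, 1, 1, 1, 1, 1, 1, 1],
  delta_pos=[
    [0.002, -0.003, -0.001],
    [0, 0, 0],
    [0, 0, 0],
    [0, 0, 0],
    [0, 0, 0],
    [0, 0, 0],
    [0, 0, 0],
    [0, 0, 0],
  ],
  turn=[
    [0, 0, 0],
    [0, 0, 0],
    [0, 0, 0],
    [0, 0, 0],
    [0, 0, 0],
    [0, 0, 0],
    [0, 0, 0],
    [0, 0, 0],
  ],
  grip_force=30,
)

```text
time_s: 3.8
tcp_pos: [0.548, -0.1991, 0.0788]
orientation: [0.0, 0.791, -0.612, -0.0]
contact_force: [0.2, -0.9, -0.4]
finger_gap: 0.0002
```

Run:
```python
from h import *
plan(cw(-.1000,0,.078))
snap('wrist','w3')
```

```text
rotvec deg(tool) [ 0.    0.   -0.01]
delta tool now [-0.0219  0.0038  0.0008] delta after rot [-0.0219  0.0038  0.0008]
t 3.8 tcp cradle -0.1219 -0.0038 0.0788 F [ 0.22 -0.87 -0.36] M [0.03 0.07 0.01] gap 0.00020571891497658362 q [-0.35  0.15  0.03  1.44 -0.    2.54]
```

View pics/w3.png

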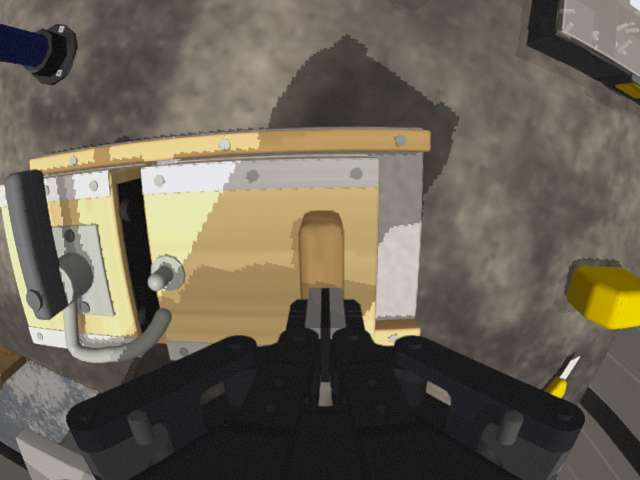

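Run:
```python
from h import *
s=snap('side','s3'); c=s['color'][150:350,220:440,::-1]
cv2.imwrite('pics/s3c.png',cv2.resize(c,None,fx=3,fy=3,interpolation=cv2.INTER_CUBIC))
s=snap('top','t3'); c=s['color'][130:310,215:415,::-1]
cv2.imwrite('pics/t3c.png',cv2.resize(c,None,fx=3,fy=3,interpolation=cv2.INTER_CUBIC))
w=ld('w3'); D=w['depth']
for v in range(200,420,15): print(v,D[v,312].round(4),D[v,328].round(4))
```

```text
200 0.1898 0.1895
215 0.1751 0.1749
230 0.1573 0.1573
245 0.1579 0.1573
260 0.159 0.1593
275 0.1607 0.162
290 0.1465 0.1449
305 0.1327 0.1337
320 0.122 0.1223
335 0.1099 0.1173
350 0.1025 0.1182
365 0.0964 0.1207
380 0.0942 0.123
395 0.1107 0.3067
410 0.0794 0.0796
```

View pics/s3c.png

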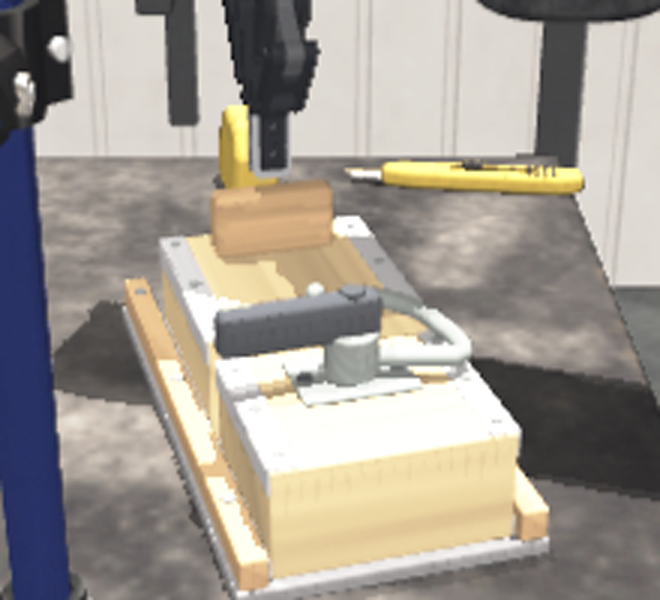

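View pics/t3c.png

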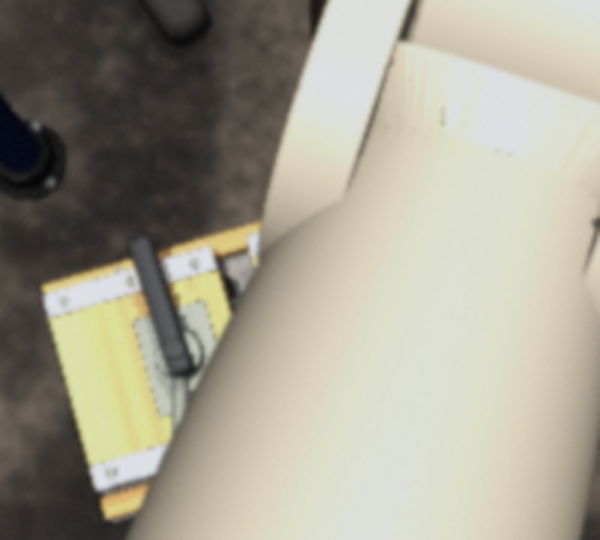

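```bash
cat >> h.py <<'E'
def wd(s,u,v):
    dx,dy=u-s['cx'],v-s['cy']; rr=np.hypot(dx,dy); th=rr/s['fx']; d=s['depth'][int(v),int(u)]
    k=d*np.tan(th)/rr; return (s['tool_from_camera']@np.array([dx*k,-dy*k,-d,1]))[:3]
E
python3 - <<'E'
from h import *
for f,z,L in [('w1',.1703,[(317,222),(260,245),(375,215),(250,128),(450,150)]),('w2',.0767,[(327,260),(250,260),(405,240),(330,135),(300,50)]),('w3',.0788,[(322,260),(250,260),(405,240),(330,135),(300,50),(318,290),(318,300)])]:
    s=ld(f); print(f,s['fx'])
    for p in L: a=wd(s,*p); print(p,a.round(4),'z world',(z-a[2]).round(4))
s=ld('s3')
for u,v in [(309,206),(309,200),(307,212),(310,225)]: print(u,v,px(s,u,v).round(4))
s0=ld('side0')
for u,v in [(310,215),(325,256)]: print('s0',px(s0,u,v).round(4))
t=telemetry.sense(); print(t['tcp_pos'],t['qpos'])
E
```

```text
w1 371.64829954431775
(317, 222) [-0.0036 -0.0138  0.0618] z world 0.1085
(260, 245) [-0.0499  0.0134  0.1004] z world 0.0699
(375, 215) [0.0487 0.0015 0.16  ] z world 0.0103
(250, 128) [-0.0633 -0.0798  0.1426] z world 0.0277
(450, 150) [ 0.1229 -0.0619  0.1704] z world -0.0001
w2 371.64829954431775
(327, 260) [ 0.0027 -0.0184 -0.0313] z world 0.108
(250, 260) [-0.0386 -0.0055  0.0067] z world 0.07
(405, 240) [0.0578 0.     0.0669] z world 0.0098
(330, 135) [ 0.0048 -0.0712  0.0479] z world 0.0288
(300, 50) [-0.0152 -0.1313  0.075 ] z world 0.0017
w3 371.64829954431775
(322, 260) [ 0.0005 -0.0176 -0.0288] z world 0.1076
(250, 260) [-0.0391 -0.0047  0.0092] z world 0.0696
(405, 240) [0.0584 0.0007 0.0694] z world 0.0094
(330, 135) [ 0.0048 -0.0712  0.0502] z world 0.0286
(300, 50) [-0.0153 -0.1318  0.0772] z world 0.0016
(318, 290) [-0.001  -0.0101 -0.0441] z world 0.1229
(318, 300) [-0.0008 -0.0099 -0.0532] z world 0.132
309 206 [ 0.5465 -0.1849  0.1251]
309 200 [ 0.5464 -0.1853  0.1356]
307 212 [ 0.5503 -0.1985  0.1086]
310 225 [ 0.5453 -0.1872  0.0895]
s0 [ 0.5451 -0.1868  0.1081]
s0 [ 0.5216 -0.0339  0.1103]
[ 0.54805414 -0.19906858  0.07879127] [-3.48408887e-01  1.52608917e-01  2.61387801e-02  1.44429263e+00
 -2.43151360e-06  2.53859768e+00]
```

Run:
```python
from h import *
s=ld('s3')
for v in range(196,214): 
    print(v,[ (px(s,u,v)[1:].round(3)).tolist() for u in (305,308,311,314)], s['color'][v,308])
w=ld('w3')
for v in range(280,300,2): print(v,wd(w,318,v).round(4),wd(w,330,v).round(4),wd(w,312,v).round(4))
```

```text
196 [[-0.19, 0.141], [0.621, 0.453], [-0.186, 0.143], [-0.188, 0.142]] [50 51 56]
197 [[-0.191, 0.139], [-0.186, 0.141], [-0.189, 0.139], [-0.187, 0.14]] [50 52 56]
198 [[-0.191, 0.137], [-0.186, 0.139], [-0.186, 0.139], [-0.188, 0.138]] [50 51 56]
199 [[-0.189, 0.136], [-0.182, 0.139], [-0.184, 0.138], [-0.188, 0.137]] [51 51 57]
200 [[-0.19, 0.134], [-0.184, 0.136], [-0.189, 0.134], [-0.189, 0.134]] [50 51 56]
201 [[-0.191, 0.132], [-0.186, 0.134], [-0.19, 0.132], [-0.189, 0.132]] [51 51 56]
202 [[-0.189, 0.131], [-0.185, 0.132], [-0.188, 0.131], [-0.187, 0.132]] [51 52 57]
203 [[-0.192, 0.128], [-0.183, 0.131], [-0.187, 0.13], [-0.188, 0.129]] [50 51 56]
204 [[-0.191, 0.126], [-0.183, 0.13], [-0.185, 0.129], [-0.187, 0.128]] [49 50 55]
205 [[-0.191, 0.124], [-0.185, 0.127], [-0.185, 0.127], [-0.189, 0.125]] [47 48 52]
206 [[-0.192, 0.122], [-0.183, 0.126], [-0.188, 0.124], [-0.193, 0.122]] [74 74 76]
207 [[-0.19, 0.121], [-0.193, 0.12], [-0.192, 0.12], [-0.195, 0.119]] [159 157 159]
208 [[-0.189, 0.12], [-0.188, 0.12], [-0.192, 0.118], [-0.191, 0.119]] [178 177 178]
209 [[-0.415, 
[... 535 characters left out ...]
  -0.0075 -0.0291] [-0.0038 -0.008  -0.0303]
284 [-0.0013 -0.0066 -0.0292] [ 0.004  -0.0068 -0.0297] [-0.0038 -0.0071 -0.0306]
286 [-0.0013 -0.0056 -0.0291] [ 0.004  -0.0056 -0.0292] [-0.0039 -0.006  -0.03  ]
288 [-0.001  -0.0103 -0.0425] [ 0.0038 -0.01   -0.0419] [-0.0034 -0.0102 -0.0424]
290 [-0.001  -0.0101 -0.0441] [ 0.0038 -0.0099 -0.0436] [-0.0033 -0.0102 -0.0444]
292 [-0.0009 -0.0102 -0.0464] [ 0.0038 -0.0102 -0.0463] [-0.0033 -0.0101 -0.0461]
294 [-0.0009 -0.0105 -0.049 ] [ 0.0038 -0.0102 -0.0482] [-0.0032 -0.0106 -0.0491]
296 [-0.0009 -0.0099 -0.0495] [ 0.0037 -0.0102 -0.0502] [-0.0032 -0.0099 -0.0495]
298 [-0.0008 -0.0101 -0.0519] [ 0.0037 -0.0103 -0.0523] [-0.0031 -0.01   -0.0517]
```

carry_out(
  gripper=[0.35, 0.35, 0.35, 0.35, 0.35, 0.35, 0.35, 0.35, 0.35, 0.35],
  delta_pos=[
    [0, 0, 0],
    [0, 0, 0],
    [0, 0, 0],
    [0, 0, 0],
    [0, 0, 0],
    [0, 0, 0.014],
    [0, 0, 0.014],
    [0, 0, 0.012],
    [0, 0, 0],
    [0, 0, 0],
  ],
  turn=[
    [0, 0, 0],
    [0, 0, 0],
    [0, 0, 0],
    [0, 0, 0],
    [0, 0, 0],
    [0, 0, 0],
    [0, 0, 0],
    [0, 0, 0],
    [0, 0, 0],
    [0, 0, 0],
  ],
  grip_force=30,
)

```text
time_s: 4.95
tcp_pos: [0.5477, -0.1989, 0.0382]
orientation: [0.0, 0.791, -0.612, -0.001]
contact_force: [0.7, -0.1, 0.2]
finger_gap: 0.0554
```

Run:
```python
from h import *
plan(cw(-.1220,-.004,.037))
s=snap('wrist','w4')
s=snap('side','s4'); c=s['color'][150:350,220:440,::-1]
cv2.imwrite('pics/s4c.png',cv2.resize(c,None,fx=3,fy=3,interpolation=cv2.INTER_CUBIC))
```

```text
rotvec deg(tool) [ 0.05  0.04 -0.01]
delta tool now [ 0.0004 -0.0005  0.0012] delta after rot [ 0.0004 -0.0005  0.0012]
t 4.95 tcp cradle -0.1216 -0.0035 0.0382 F [ 0.72 -0.1   0.15] M [ 0.04 -0.02 -0.04] gap 0.055398745072156017 q [-0.35  0.16 -0.04  1.37 -0.    2.54]
```

View pics/w4.png

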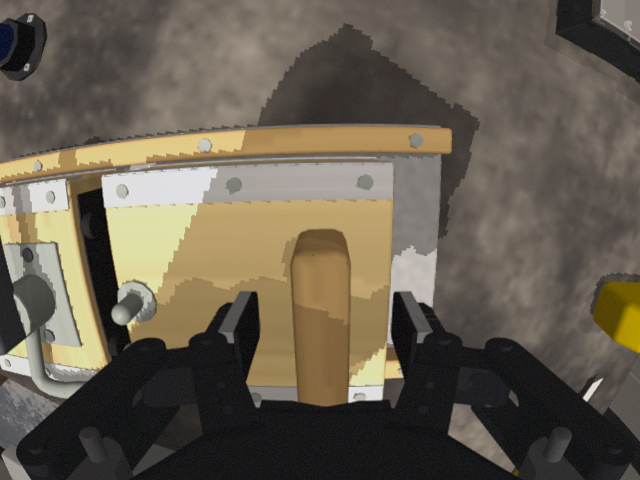

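View pics/s4c.png

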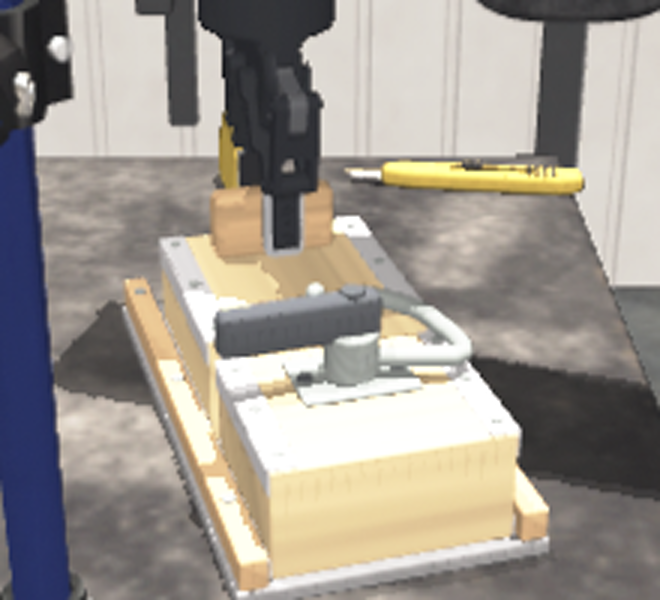

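carry_out(
  gripper=[1, 1, 1, 1, 1, 1],
  delta_pos=[
    [0, 0, 0],
    [0, 0, 0],
    [0, 0, 0],
    [0, 0, 0],
    [0, 0, 0],
    [0, 0, 0],
  ],
  turn=[
    [0, 0, 0],
    [0, 0, 0],
    [0, 0, 0],
    [0, 0, 0],
    [0, 0, 0],
    [0, 0, 0],
  ],
  grip_force=30,
)

```text
time_s: 5.65
tcp_pos: [0.5482, -0.1987, 0.0392]
orientation: [-0.0, 0.791, -0.611, 0.0]
contact_force: [-1.8, 4.3, 5.1]
finger_gap: 0.0195
```

Run:
```python
from h import *
plan(cw(-.1000,-.004,.037))
s=snap('wrist','w5')
```

```text
rotvec deg(tool) [-0.03  0.02  0.01]
delta tool now [-0.0216  0.      0.0022] delta after rot [-0.0216  0.      0.0022]
t 5.65 tcp cradle -0.1216 -0.004 0.0392 F [-1.78  4.34  5.13] M [0.91 0.33 0.01] gap 0.019521074804185856 q [-0.35  0.16 -0.04  1.37  0.    2.54]
```

View pics/w5.png

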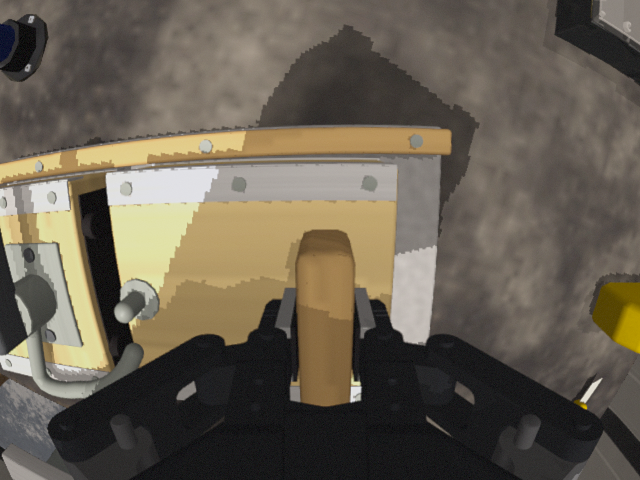

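carry_out(
  gripper=[1, 1, 1, 1, 1, 1, 1, 1],
  delta_pos=[
    [-0.002, 0, 0],
    [-0.003, 0, 0],
    [-0.003, 0, 0],
    [-0.003, 0, 0],
    [-0.003, 0, 0],
    [-0.003, 0, 0],
    [0, 0, 0],
    [0, 0, 0],
  ],
  turn=[
    [0, 0, 0],
    [0, 0, 0],
    [0, 0, 0],
    [0, 0, 0],
    [0, 0, 0],
    [0, 0, 0],
    [0, 0, 0],
    [0, 0, 0],
  ],
)

```text
time_s: 6.5
tcp_pos: [0.5445, -0.1841, 0.0393]
orientation: [0.001, 0.791, -0.612, 0.002]
contact_force: [1.8, -5.4, 2.2]
finger_gap: 0.0195
```

Run:
```python
from h import *
plan(cw(-.1000,-.004,.037))
t=telemetry.sense(); print(cr(t['contact_force']+O))
s=snap('wrist','w6')
```

```text
rotvec deg(tool) [-0.06 -0.18 -0.06]
delta tool now [-0.0065  0.0002  0.0023] delta after rot [-0.0065  0.0002  0.0023]
t 6.5 tcp cradle -0.1065 -0.0042 0.0393 F [ 1.78 -5.36  2.18] M [-0.84 -0.33  0.03] gap 0.019486834246039444 q [-0.32  0.14 -0.07  1.36 -0.    2.56]
[-5.6375 -0.3752  2.1776]
```

View pics/w6.png

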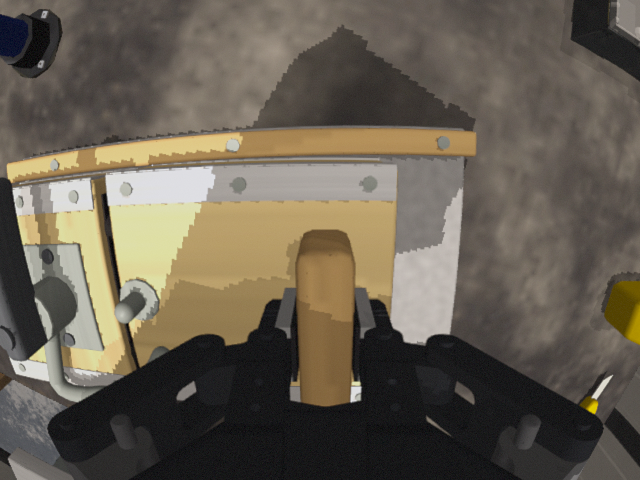

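carry_out(
  gripper=[1, 1, 1, 1, 1],
  delta_pos=[
    [-0.002, 0, 0],
    [-0.002, 0, 0],
    [-0.002, 0, 0],
    [0, 0, 0],
    [0, 0, 0],
  ],
  turn=[
    [0, 0, 0],
    [0, 0, 0],
    [0, 0, 0],
    [0, 0, 0],
    [0, 0, 0],
  ],
)

```text
time_s: 7.05
tcp_pos: [0.5432, -0.1792, 0.0395]
orientation: [0.001, 0.791, -0.612, 0.002]
contact_force: [1.9, -9.7, 2.0]
finger_gap: 0.0193
```

Run:
```python
from h import *
plan(cw(-.1000,-.004,.037))
t=telemetry.sense(); print(cr(t['contact_force']+O))
s=snap('wrist','w7')
```

```text
rotvec deg(tool) [-0.06 -0.29 -0.09]
delta tool now [-0.0015  0.0002  0.0025] delta after rot [-0.0015  0.0002  0.0025]
t 7.05 tcp cradle -0.1015 -0.0042 0.0395 F [ 1.93 -9.66  1.96] M [-1.76 -0.34  0.11] gap 0.019298936324891835 q [-0.32  0.13 -0.07  1.36 -0.    2.57]
[-9.8364  0.5672  1.9627]
```

View pics/w7.png

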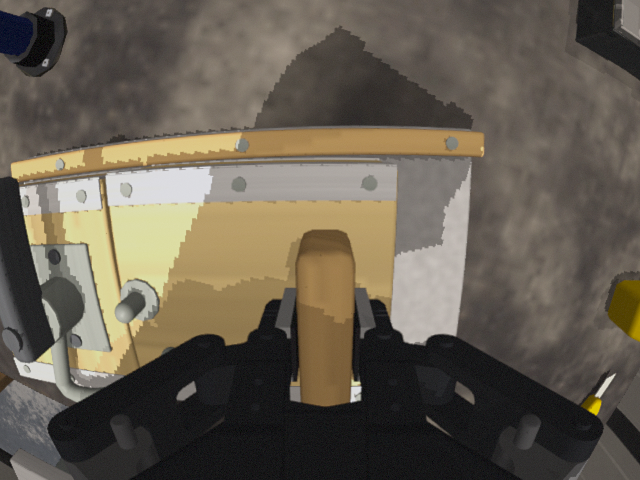

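carry_out(
  gripper=[0.35, 0.35, 0.35, 0.35, 0.35, 0.35, 0.35, 0.35, 0.35, 0.35],
  delta_pos=[
    [0, 0, 0],
    [0, 0, 0],
    [0, 0, 0],
    [0, 0, 0],
    [0, 0, -0.015],
    [0, 0, -0.02],
    [0, 0, -0.025],
    [0, 0, -0.02],
    [-0.03, -0.01, 0],
    [-0.03, -0.01, 0],
  ],
  turn=[
    [0, 0, 0],
    [0, 0, 0],
    [0, 0, 0],
    [0, 0, 0],
    [0, 0, 0],
    [0, 0, 0],
    [0, 0, 0],
    [0, 0, 0],
    [0, 0, 0],
    [0, 0, 0],
  ],
)

```text
time_s: 8.1
tcp_pos: [0.5471, -0.1136, 0.1209]
orientation: [-0.001, 0.791, -0.612, 0.001]
contact_force: [-0.6, 0.9, -0.4]
finger_gap: 0.0555
```

carry_out(
  gripper=[0.35, 0.35, 0.35, 0.35, 0.35],
  delta_pos=[
    [-0.03, -0.01, 0],
    [-0.03, -0.01, 0],
    [-0.017, 0, 0],
    [0, 0, 0],
    [0, 0, 0],
  ],
  turn=[
    [0, 0, 0],
    [0, 0, 0],
    [0, 0, 0],
    [0, 0, 0],
    [0, 0, 0],
  ],
)

```text
time_s: 8.6
tcp_pos: [0.5465, -0.0344, 0.1194]
orientation: [-0.0, 0.791, -0.611, 0.0]
contact_force: [-0.2, -0.4, 0.4]
finger_gap: 0.0557
```

Run:
```python
from h import *
plan(cw(.0367,-.042,.048))
s=snap('wrist','w8')
s=snap('side','s8'); c=s['color'][150:350,220:440,::-1]
cv2.imwrite('pics/s8c.png',cv2.resize(c,None,fx=3,fy=3,interpolation=cv2.INTER_CUBIC))
```

```text
rotvec deg(tool) [-0.03 -0.03  0.03]
delta tool now [0.0011 0.0019 0.0714] delta after rot [0.0011 0.0018 0.0714]
t 8.6 tcp cradle 0.0378 -0.0438 0.1194 F [-0.18 -0.36  0.43] M [0.   0.03 0.04] gap 0.05574806805434248 q [-0.06  0.06  0.01  1.51 -0.    2.82]
```

View pics/w8.png

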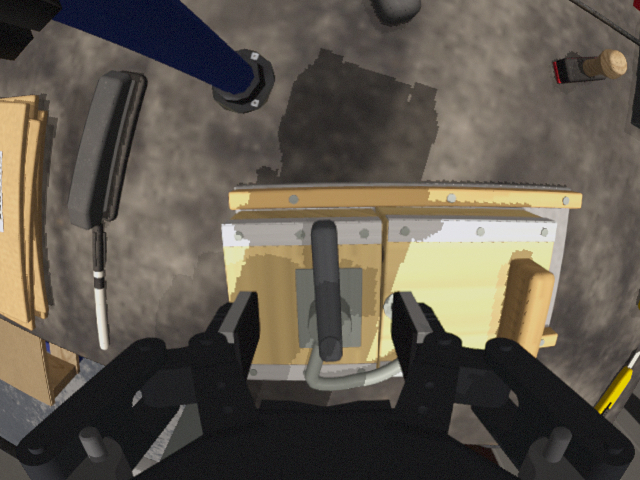

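View pics/s8c.png

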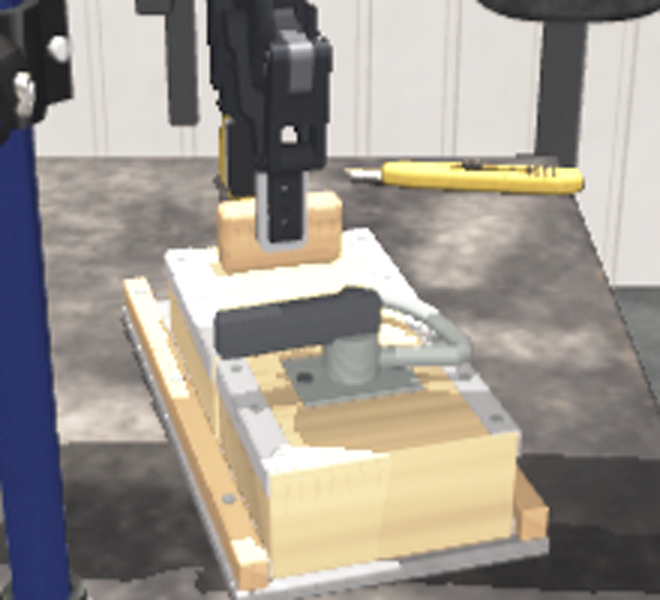

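Run:
```python
from h import *
t=telemetry.sense(); s=ld('w8'); pos,q=t['tcp_pos'],t['orientation']
for u,v,z in [(324,221,.117),(331,360,.117),(326,260,.117),(328,310,.117),(315,290,.117),(341,290,.117),(390,303,.09),(380,215,.07),(383,350,.07)]: print(u,v,cr(wpx(s,u,v,pos,q,z)))
for p in [(326,250),(328,290)]: a=wd(s,*p); print(a.round(4), pos[2]-a[2])
print(cr(pos))
```

```text
324 221 [ 0.0359 -0.0715  0.117 ]
331 360 [0.032  0.0108 0.117 ]
326 260 [ 0.0349 -0.0509  0.117 ]
328 310 [ 0.0338 -0.0221  0.117 ]
315 290 [ 0.0407 -0.034   0.117 ]
341 290 [ 0.0269 -0.034   0.117 ]
390 303 [-0.0053 -0.0131  0.09  ]
380 215 [ 0.0005 -0.065   0.07  ]
383 350 [-0.0067  0.0345  0.07  ]
[ 0.0023 -0.0127  0.0016] 0.11750405329047418
[0.0034 0.0096 0.0019] 0.11713623415481715
[ 0.0372 -0.0437  0.1191]
```

carry_out(
  gripper=[0.35, 0.35, 0.35, 0.35, 0.35, 0.35],
  delta_pos=[
    [0.002, -0.001, 0],
    [0, 0, 0.02],
    [0, 0, 0.02],
    [0, 0, 0.02],
    [0, 0, 0.012],
    [0, 0, 0],
  ],
  turn=[
    [0, 0, -2.5],
    [0, 0, 0],
    [0, 0, 0],
    [0, 0, 0],
    [0, 0, 0],
    [0, 0, 0],
  ],
)

```text
time_s: 9.3
tcp_pos: [0.5469, -0.0365, 0.0451]
orientation: [0.001, 0.804, -0.595, -0.001]
contact_force: [-0.7, -0.0, 1.1]
finger_gap: 0.0555
```

Run:
```python
from h import *
plan(cw(.0354,-.045,.047),-72.9)
s=snap('wrist','w9')
s=snap('side','s9'); c=s['color'][150:350,220:440,::-1]
cv2.imwrite('pics/s9c.png',cv2.resize(c,None,fx=3,fy=3,interpolation=cv2.INTER_CUBIC))
```

```text
rotvec deg(tool) [ 0.15  0.05 -0.07]
delta tool now [ 0.0004 -0.0013 -0.0019] delta after rot [ 0.0004 -0.0013 -0.0019]
t 9.3 tcp cradle 0.0357 -0.0437 0.0451 F [-0.66 -0.01  1.06] M [-0.03  0.03 -0.02] gap 0.05550999367246898 q [-0.07  0.08 -0.12  1.38 -0.    2.78]
```

View pics/w9.png

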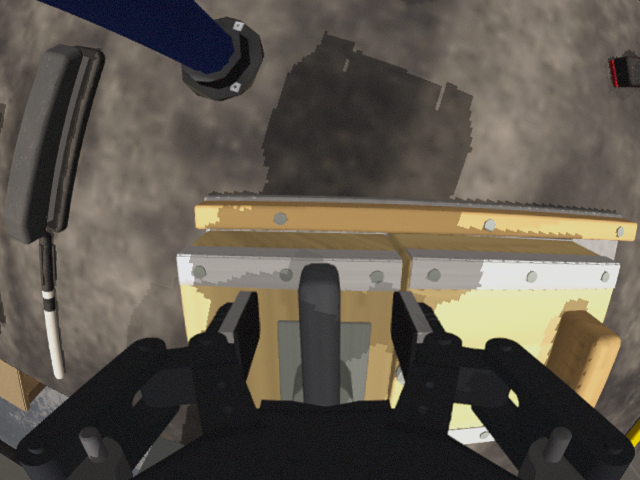

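View pics/s9c.png

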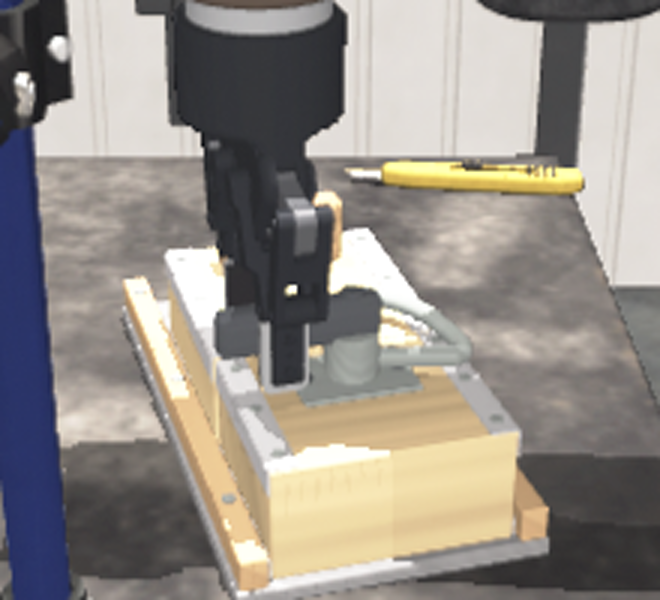

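carry_out(
  gripper=[1, 1, 1, 1, 1, 1],
  delta_pos=[
    [0, -0.001, -0.002],
    [0, 0, 0],
    [0, 0, 0],
    [0, 0, 0],
    [0, 0, 0],
    [0, 0, 0],
  ],
  turn=[
    [0, 0, 0],
    [0, 0, 0],
    [0, 0, 0],
    [0, 0, 0],
    [0, 0, 0],
    [0, 0, 0],
  ],
  grip_force=50,
)

```text
time_s: 10.0
tcp_pos: [0.5494, -0.035, 0.0498]
orientation: [-0.001, 0.804, -0.594, 0.0]
contact_force: [-0.6, 3.7, 5.7]
finger_gap: 0.0133
```

Run:
```python
from h import *
plan(cw(.0354,-.045,.047),-72.9)
s=snap('wrist','w10')
```

```text
rotvec deg(tool) [-0.1   0.02  0.01]
delta tool now [0.0011 0.0016 0.0028] delta after rot [0.0011 0.0016 0.0028]
t 10.0 tcp cradle 0.0366 -0.0465 0.0498 F [-0.59  3.69  5.7 ] M [ 0.8   0.12 -0.29] gap 0.013344468760959372 q [-0.06  0.08 -0.11  1.38  0.    2.78]
```

View pics/w10.png

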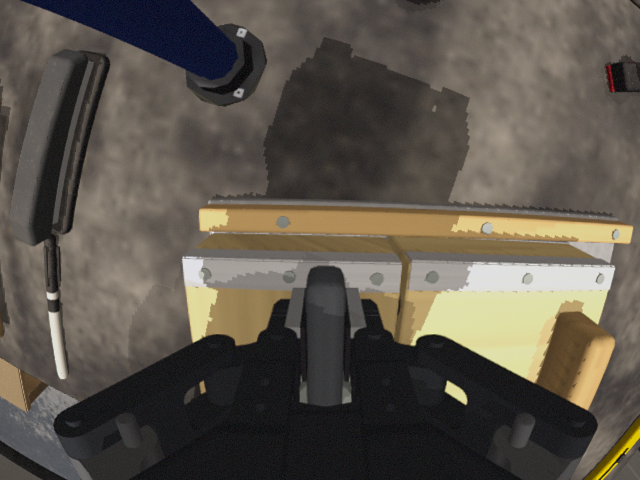

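carry_out(
  gripper=[1, 1, 1, 1, 1, 1, 1, 1],
  delta_pos=[
    [-0.0023, 0.0001, 0],
    [-0.0039, 0.0002, 0],
    [-0.0039, 0.0002, 0],
    [-0.0039, 0.0002, 0],
    [-0.0039, 0.0002, 0],
    [-0.0039, 0.0002, 0],
    [0, 0, 0],
    [0, 0, 0],
  ],
  turn=[
    [0, 0, -3],
    [0, 0, -5],
    [0, 0, -5],
    [0, 0, -5],
    [0, 0, -5],
    [0, 0, -5],
    [0, 0, 0],
    [0, 0, 0],
  ],
)

```text
time_s: 10.85
tcp_pos: [0.5381, -0.0159, 0.0498]
orientation: [-0.001, 0.924, -0.381, 0.0]
contact_force: [-0.6, 7.1, 6.5]
finger_gap: 0.0133
```

```bash
cat >> h.py <<'E'
def lev():
    t=telemetry.sense(); q=t['orientation']; r=R.from_quat([q[1],q[2],q[3],q[0]]); x=r.apply([1,0,0])
    yaw=np.degrees(np.arctan2(x[1],x[0])); print('t',t['time_s'],'lever by tool yaw deg',(yaw+75.4).round(2),'tcp',cr(t['tcp_pos']),'F tool',r.inv().apply(t['contact_force']).round(2),'M tool',r.inv().apply(t['wrist_torque']).round(2),'gap',t['finger_gap'].round(4))
    y=r.apply([0,1,0]); print('axis est (r=.0435)',cr(t['tcp_pos']+.0435*y),'q',t['qpos'].round(2))
E
python3 -c "
from h import *
lev()"
```

```text
Traceback (most recent call last):
  File "h.py", line 34, in lev
    yaw=np.degrees(np.arctan2(x[1],x[0])); print('t',t['time_s'],'lever by tool yaw deg',(yaw+75.4).round(2),'tcp',cr(t['tcp_pos']),'F tool',r.inv().apply(t['contact_force']).round(2),'M tool',r.inv().apply(t['wrist_torque']).round(2),'gap',t['finger_gap'].round(4))
                                                                                                                                                                                                                                                 ^^^^^^^^^^^^^^^^^^^^^
AttributeError: 'float' object has no attribute 'round'
```

```bash
sed -i "s/t\['finger_gap'\].round(4)/t['finger_gap']/" h.py
python3 -c "
from h import *
lev(); snap('wrist','w11')
s=snap('side','s11'); c=s['color'][150:350,220:440,::-1]
cv2.imwrite('pics/s11c.png',cv2.resize(c,None,fx=3,fy=3,interpolation=cv2.INTER_CUBIC))"
```

```text
t 10.85 lever by tool yaw deg 30.55 tcp [ 0.0578 -0.0404  0.0498] F tool [-5.42 -4.58 -6.51] M tool [ 0.87 -0.97  0.2 ] gap 0.013252440603829994
axis est (r=.0435) [ 0.0357 -0.0029  0.0497] q [-0.03  0.05 -0.14  1.38  0.    2.32]
```

View pics/s11c.png

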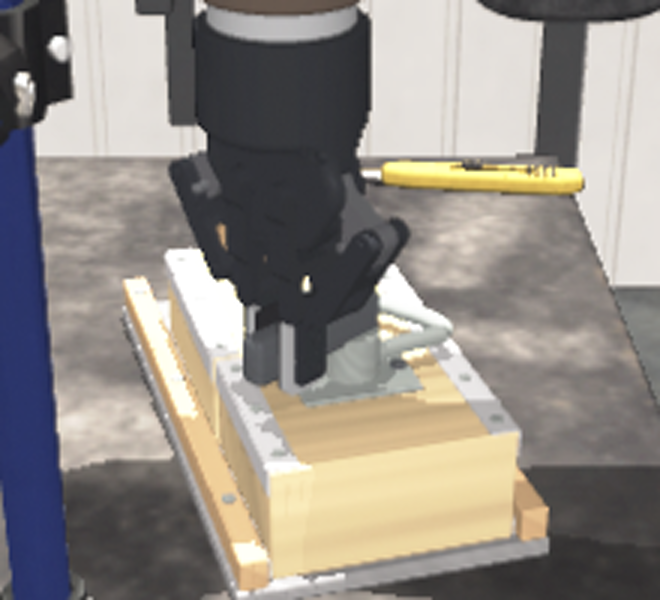

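View pics/w11.png

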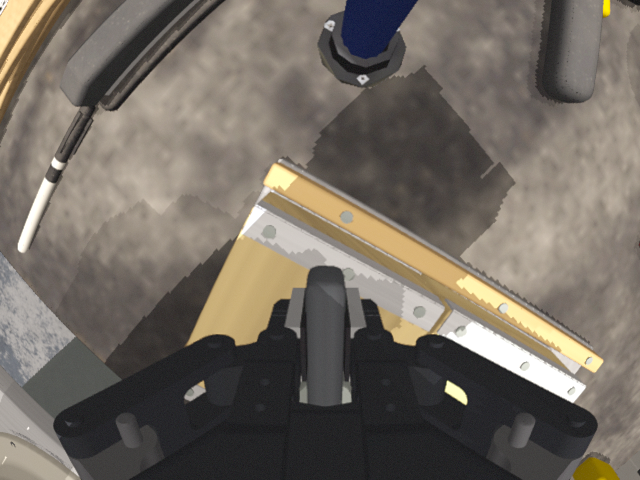

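carry_out(
  gripper=[1, 1, 1, 1, 1, 1, 1, 1],
  delta_pos=[
    [-0.0023, 0.0001, 0],
    [-0.0039, 0.0002, 0],
    [-0.0039, 0.0002, 0],
    [-0.0039, 0.0002, 0],
    [-0.0039, 0.0002, 0],
    [-0.0039, 0.0002, 0],
    [0, 0, 0],
    [0, 0, 0],
  ],
  turn=[
    [0, 0, -3],
    [0, 0, -5],
    [0, 0, -5],
    [0, 0, -5],
    [0, 0, -5],
    [0, 0, -5],
    [0, 0, 0],
    [0, 0, 0],
  ],
)

```text
time_s: 11.75
tcp_pos: [0.5193, -0.0045, 0.0498]
orientation: [-0.002, 0.989, -0.146, 0.001]
contact_force: [-2.1, 9.4, 6.1]
finger_gap: 0.0134
```

```bash
python3 -c "
from h import *
lev(); snap('wrist','w12')"
```

```text
t 11.75 lever by tool yaw deg 58.58 tcp [ 0.0737 -0.0251  0.0498] F tool [-4.74 -8.36 -6.08] M tool [ 1.66 -0.83  0.07] gap 0.013376951286210864
axis est (r=.0435) [ 0.0365 -0.0024  0.0497] q [-0.01  0.01 -0.19  1.38  0.    1.85]
```

View pics/w12.png

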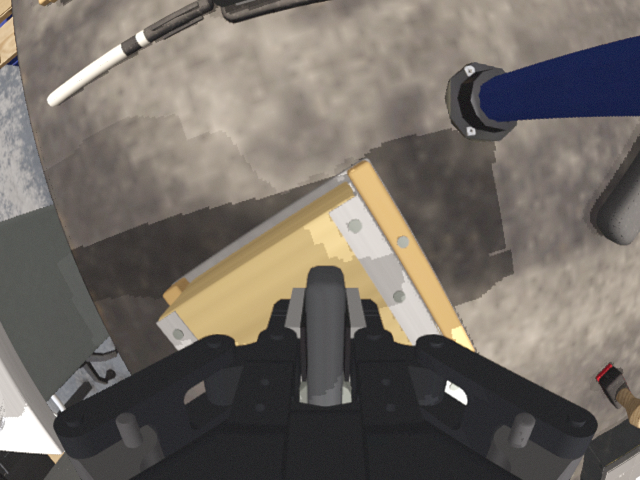

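carry_out(
  gripper=[1, 1, 1, 1, 1, 1, 1, 1],
  delta_pos=[
    [-0.0023, 0, 0],
    [-0.0039, 0, 0],
    [-0.0039, 0, 0],
    [-0.0039, 0, 0],
    [-0.0039, 0, 0],
    [-0.0039, 0, 0],
    [-0.0023, 0, 0],
    [0, 0, 0],
  ],
  turn=[
    [0, 0, -3],
    [0, 0, -5],
    [0, 0, -5],
    [0, 0, -5],
    [0, 0, -5],
    [0, 0, -5],
    [0, 0, -3],
    [0, 0, 0],
  ],
)

```text
time_s: 12.6
tcp_pos: [0.4948, -0.0039, 0.0498]
orientation: [-0.001, 0.992, 0.124, 0.0]
contact_force: [-4.5, 5.3, 8.9]
finger_gap: 0.0133
```

```bash
python3 -c "
from h import *
lev(); snap('wrist','w13');s=snap('side','s13'); c=s['color'][150:350,220:440,::-1]
cv2.imwrite('pics/s13c.png',cv2.resize(c,None,fx=3,fy=3,interpolation=cv2.INTER_CUBIC))"
```

```text
t 12.6 lever by tool yaw deg 89.63 tcp [ 0.0804 -0.0016  0.0498] F tool [-3.09 -6.3  -8.85] M tool [ 1.22 -0.79 -0.08] gap 0.013318519763605879
axis est (r=.0435) [ 0.0369 -0.0013  0.0497] q [-0.01 -0.05 -0.24  1.38  0.    1.31]
```

View pics/w13.png

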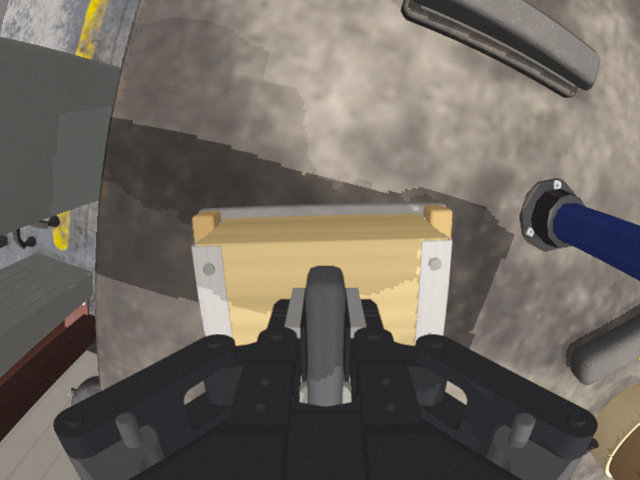

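View pics/s13c.png

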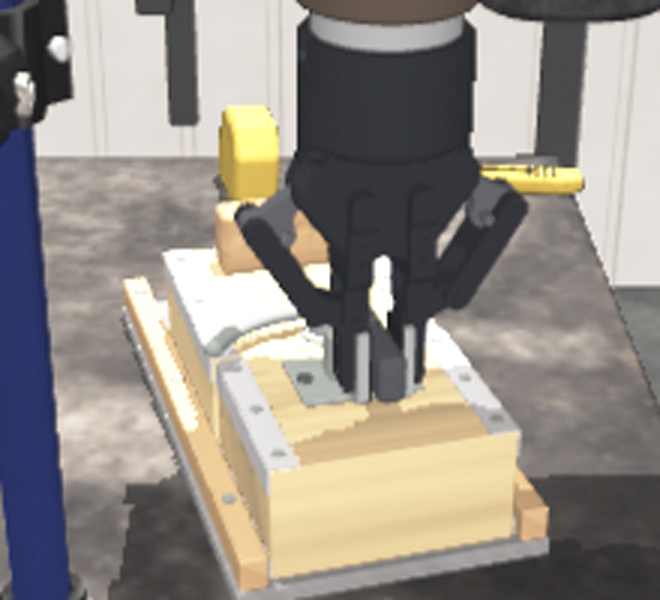

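carry_out(
  gripper=[1, 1, 1, 1],
  delta_pos=[
    [-0.0015, 0, 0],
    [-0.001, 0, 0],
    [0, 0, 0],
    [0, 0, 0],
  ],
  turn=[
    [0, 0, -1.5],
    [0, 0, -1],
    [0, 0, 0],
    [0, 0, 0],
  ],
)

```text
time_s: 13.1
tcp_pos: [0.4935, -0.0042, 0.0498]
orientation: [-0.001, 0.99, 0.144, 0.001]
contact_force: [1.6, 7.0, 6.0]
finger_gap: 0.0132
```

```bash
python3 -c "
from h import *
lev()"
```

```text
t 13.1 lever by tool yaw deg 92.01 tcp [ 0.0804 -0.0002  0.0498] F tool [ 3.56 -6.28 -5.97] M tool [1.24 0.39 0.53] gap 0.01319491318279494
axis est (r=.0435) [ 0.037  -0.0017  0.0497] q [-0.01 -0.06 -0.25  1.38  0.    1.27]
```

carry_out(
  gripper=[0.35, 0.35, 0.35, 0.35, 0.35, 0.35, 0.35, 0.35, 0.35, 0.35],
  delta_pos=[
    [0, 0, 0],
    [0, 0, 0],
    [0, 0, 0],
    [0, 0, 0],
    [0, 0, -0.01],
    [0, 0, -0.02],
    [0, 0, -0.03],
    [0, 0, -0.03],
    [0, 0, -0.03],
    [0, 0, 0],
  ],
  turn=[
    [0, 0, 0],
    [0, 0, 0],
    [0, 0, 0],
    [0, 0, 0],
    [0, 0, 0],
    [0, 0, 0],
    [0, 0, 0],
    [0, 0, 0],
    [0, 0, 0],
    [0, 0, 0],
  ],
)

```text
time_s: 14.1
tcp_pos: [0.4944, -0.0054, 0.1737]
orientation: [0.001, 0.99, 0.144, 0.003]
contact_force: [0.6, 0.1, 0.0]
finger_gap: 0.0556
```

```bash
python3 -c "
from h import *
lev();snap('wrist','w14')
x=R.from_quat(np.roll(telemetry.sense()['orientation'],-1)).as_matrix().round(2);print(x)"
```

```text
t 14.1 lever by tool yaw deg 91.99 tcp [ 0.0791 -0.0007  0.1737] F tool [ 0.61  0.11 -0.02] M tool [0.   0.02 0.01] gap 0.05556621147305453
axis est (r=.0435) [ 0.0356 -0.0022  0.1738] q [-0.01 -0.06 -0.01  1.61 -0.    1.27]
[[ 0.96  0.29  0.  ]
 [ 0.29 -0.96 -0.  ]
 [ 0.    0.   -1.  ]]
```

View pics/w14.png

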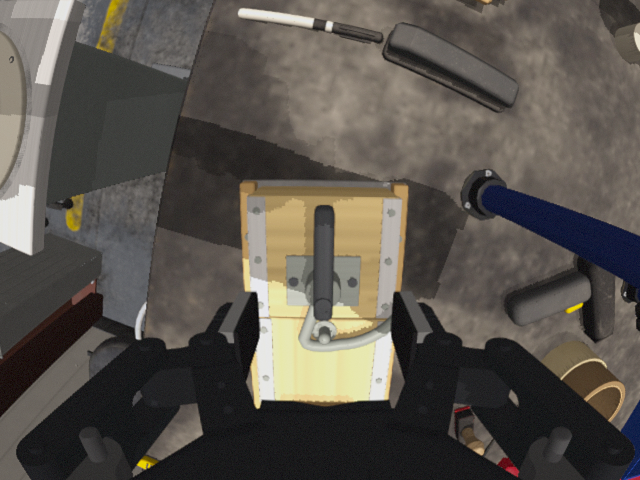

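carry_out(
  gripper=[0.35, 0.35, 0.35, 0.35, 0.35, 0.35, 0.35, 0.35, 0.35, 0.35],
  delta_pos=[
    [-0.015, 0.02, 0],
    [-0.02, 0.03, 0],
    [-0.02, 0.03, 0],
    [-0.02, 0.035, 0],
    [-0.02, 0.035, 0],
    [-0.02, 0.035, 0],
    [-0.02, 0.035, 0],
    [-0.02, 0.035, 0],
    [-0.02, 0.03, 0],
    [-0.01, 0.02, 0],
  ],
  turn=[
    [0, 0, 0],
    [0, 0, 0],
    [0, 0, 0],
    [0, 0, 0],
    [0, 0, 0],
    [0, 0, 0],
    [0, 0, 0],
    [0, 0, 0],
    [0, 0, 0],
    [0, 0, 0],
  ],
)

```text
time_s: 15.15
tcp_pos: [0.401, -0.3523, 0.1679]
orientation: [-0.0, 0.99, 0.143, -0.001]
contact_force: [-0.1, 0.3, -0.5]
finger_gap: 0.0556
```

carry_out(
  gripper=[0.35, 0.35, 0.35],
  delta_pos=[
    [0, 0, 0],
    [0, 0, 0],
    [0, 0, 0],
  ],
  turn=[
    [0, 0, 0],
    [0, 0, 0],
    [0, 0, 0],
  ],
)

```text
time_s: 15.45
tcp_pos: [0.4026, -0.3495, 0.1685]
orientation: [-0.0, 0.989, 0.145, -0.0]
contact_force: [0.2, -0.6, -0.4]
finger_gap: 0.0559
```

```bash
python3 -c "
from h import *
lev()
s=snap('top','t15'); c=s['color'][170:310,215:415,::-1]
cv2.imwrite('pics/t15c.png',cv2.resize(c,None,fx=4,fy=4,interpolation=cv2.INTER_CUBIC))
s=snap('side','s15'); c=s['color'][150:350,220:440,::-1]
cv2.imwrite('pics/s15c.png',cv2.resize(c,None,fx=3,fy=3,interpolation=cv2.INTER_CUBIC))"
```

```text
t 15.45 lever by tool yaw deg 92.03 tcp [-0.2308  0.1749  0.1685] F tool [0.02 0.59 0.38] M tool [-0.01  0.03 -0.02] gap 0.05593070490707673
axis est (r=.0435) [-0.2743  0.1733  0.1685] q [-0.72  0.04  0.08  1.61  0.    0.57]
```

View pics/t15c.png

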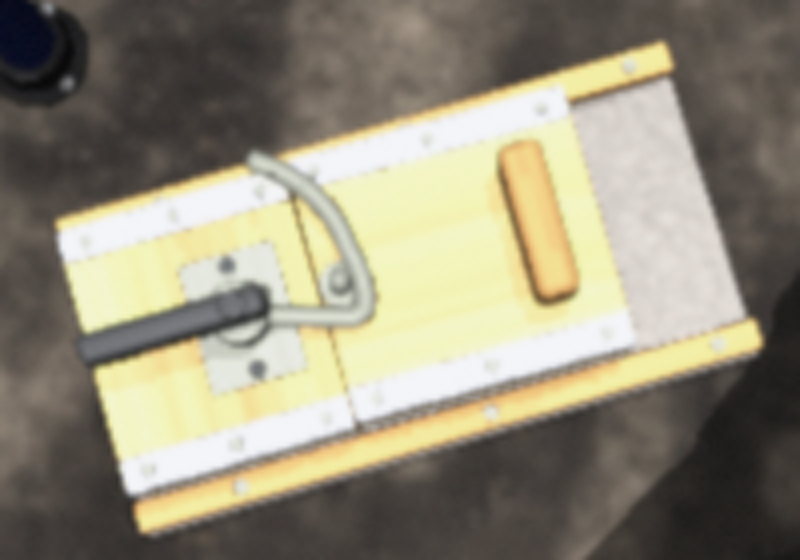

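View pics/s15c.png

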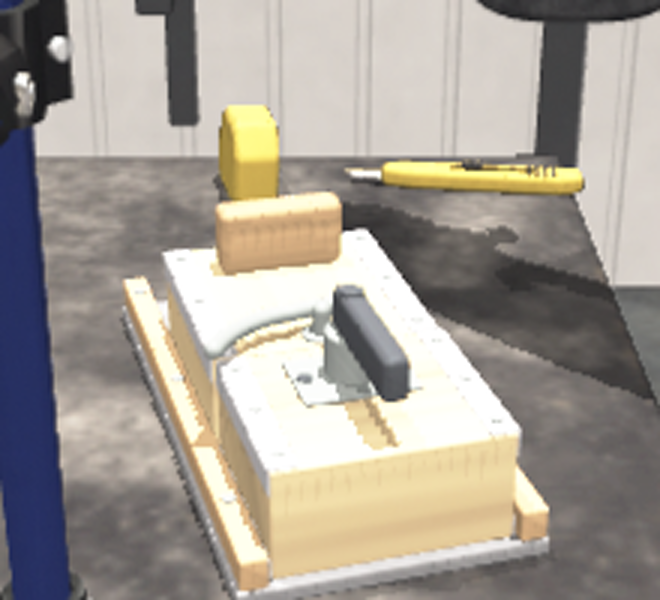

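```bash
python3 -c "
from h import *
s=ld('t15')
a=cp(s,85,351,.117);b=cp(s,262,300,.117);d=a-b;print('lever',np.degrees(np.arctan2(d[1],d[0]))-104.6+90,np.linalg.norm(d))
D=s['depth']
for u,v in [(400,210),(460,320),(600,250),(180,430),(120,270)]: print(cr(px(s,round(u/4+215),round(v/4+170))))
print('loose back edge',cr(cp(s,568,92,.07)),cr(cp(s,634,346,.07)))
"
```

```text
lever 90.63629256848478 0.07707986779511351
[-0.0456 -0.0294  0.0697]
[-0.0579  0.0263  0.0689]
[-0.1266  0.0121  0.0697]
[0.0745 0.0409 0.0682]
[ 0.0822 -0.035   0.0705]
loose back edge [-0.1321 -0.0609  0.07  ] [-0.1284  0.0574  0.07  ]
```

```bash
python3 -c "
from bench import order; print(order.sign_off())"
```

```text
the job is handed in; nothing more can be done
None
```

The case is latched and handed in at about 15.5 s. I slid the loose half about 20 mm against the buffers, let it go, then gripped the cam lever and turned it its full quarter turn to the stop. The arm is clear and touching nothing.

**Last checks:**
- **Lever:** it measures 90.6° in the top image. Just before release, pushing on met the resistance of the stop.
- **Seam:** the hook sits round the pin and the seam shows as a thin line. The loose half's back edge is at about -130 mm, which means a gap of about 0 ± 2 mm.
- **Flatness:** both tops read 68 to 70.5 mm, so both halves lie flat.
- **Force:** the largest reading I took was about 10 N.

**What failed or disagreed:**
- **First grasp:** the first close was empty, because the real fingertips were about 41 mm short of the reported TCP. The side and wrist cameras agreed on this. I corrected the depth by that amount, and both later grasps held.
- **Camera mismatch:** the wrist and top cameras differed by 3 to 5 mm across the case, which did no harm.

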